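# Sort milling balls by tipping the bowl behind a card

### The arm

A 6-joint arm with a two-finger parallel gripper is mounted at the origin on the work surface. World frame = base frame: x ahead of the robot, y to its left, z up, the work surface at z = 0. Lengths are in mm, angles in rad, forces in N, time in s.
With the tool pointing down it reaches from about 400 to 925 mm from the base axis. Payload 12.5 kg.
Tool frame: the origin (TCP) lies midway between the tips of the shut fingers; the grasp point (between the pads) lies 19 mm behind it; z points along the fingers, y is the line along which they close (so a half turn about z gives the same grasp; the last joint's range is limited). The gripper opens to 95 mm and grips with 3 to 60 N. Pads are 20 mm wide; open, the fingers measure 119 mm over their backs; the gripper's body (75 mm by 180 mm) begins 59 mm behind the grasp point.
Start: joints at [-1.423, 0.491, 1.559, -0, 1.092, -0.106], TCP at [156.95, -604.991, 214.661] pointing down, gripper open.
Joint ranges: [-3.1, 3.1], [-0.84, 2.19], [0.05, 2.79], [-1.13, 4.28], [0.06, 2.93], [-2.69, 2.69]. Speed limits (rad/s): [2.22, 2.22, 2.79, 3.14, 3.14, 3.14].

### API

Orientations are given as [roll, pitch, yaw] about the fixed x, y, z axes, in that order (R = Rz(yaw) Ry(pitch) Rx(roll)).
In Python, from cell import env gives the robot as it stands.
- The arm moves only by the tool arm_command, never from a script. Its argument "targets" is a list of rows, each a list of 5 numbers: the shift along the tool's x, y, z in mm, then the turn about the tool's z in degrees, then the opening, from 0 (shut) to 1 (fully open). In form: [[tx, ty, tz, roll, fingers], ...]. A call has 1 to 5 rows; each row is the pose to reach, as a shift and turn from the pose commanded when the call began, along the tool's axes at that moment; what a row does not reach only later rows make up. A row lasts 1/10 s, in which the tool goes at most 50 mm and 8.59 degrees, less where a joint would pass 70% of its speed; a pose out of reach is approached as far as the arm can. A call with a gripper value outside its range is refused whole. The fingers move at their own pace and stop on an object; the grip force is fixed at half the most. Time passes only in rows, so rows that repeat a pose let the fingers close. It gives the time, the measured TCP pose, the force, the opening and the grip force at its end, in the units of the state.
- env.state(): the state, without advancing time (a new reading comes with each control period).
- env.read_camera(name): name is "side" or "top"; returns a dict with "frame" (480x640x3 uint8, red, green, blue), "vertical_fov" (degrees; the focal length in pixels is half the picture's height over the tangent of half this angle, whatever the lens; pixels are square), "cx", "cy" (the principal point, pixels), "world_from_camera" (4x4, takes a point from camera to world coordinates). Camera axes: x right, y down, z forward; pixel columns grow to the right and rows downward; lengths in mm; the calibration is good to about 2 mm. A picture is of the moment at which its call begins. There is no depth.
- env.job_done(): hands the job in; it is judged then, once.
The state is a dict: "t": time; "joints": joint angles; "qvel": joint speeds; "tau": joint torques, N m; "eef_pos": TCP position; "tcp_rot": TCP orientation; "ft_force": force on the tool from outside, world axes, zero at the start; "moment": the same for the moment, N m; "opening": opening from 0.0 (shut) to 1.0 (fully open); "grip_force": force on a finger pad.
Only numpy, scipy, OpenCV 4.12 (cv2) and the standard library are available. Lean on these libraries where they do the work, as an engineer would, in place of code of your own. Each camera call takes 0.05 s, during which the arm holds its last target. There are 200 camera calls.

### The job

Take the yellow card by its rib and hold it down flat on the mouth of the steel bowl, square to it, its middle on the middle of the mouth, so that it blocks the mouth all but a gap at the red-marked pouring lip that lets the small white balls through but not the big orange one. With the card kept there, press the bowl over gently until all four white balls have run into the blue tray, ease it back level with the big ball still inside, and then lay the card flat on the bench, leaving the other things on the bench where they are.

Things in the scene. Friction and masses are not known exactly. Their poses are not given: they have to be found in the camera images.
- stand: Fixed tipping stand: two green posts (at y = +-137 mm, 14 mm thick, tops 192 mm above the bench) on a grey base, in one piece with the blue catch tray. Origin on the bench right under the bowl's hinge line; z up; -x is the pouring direction, y runs along the hinge.
- tray_floor (a point): Centre of the blue catch tray's inner floor, 5 mm above the bench, 165 mm from the stand's origin; axes as the stand. The tray is 180 mm (x) by 230 mm (y) outside, walls 42 mm tall and 5 mm thick.
- bowl_mouth (a point): Centre of the mouth of the steel bowl, in its rim plane, 185 mm above the bench when level; turns with the bowl. z is the mouth's outward normal, -x points to the pouring lip, y along the hinge. The bowl is a V-shaped scoop: two straight side walls 5 mm thick (inner faces y = +-90 mm), a ramp sloping 20 degrees down from the lip to a valley at x = 20 mm, z = -57 mm, a back from there up to the rim at x = 80 mm.
- bowl_lip (a point): Middle of the bowl's straight pouring lip (red edge, 180 mm wide), 105 mm from the mouth's centre and 12 mm below the rim plane, 170 mm from the hinge; turns with the bowl. The balls rest in the valley and roll to the lip once the bowl is tipped by more than about 0.4 rad.
- bowl_hinge (a point): Point on the hinge line, in the rim plane, 65 mm from the mouth's centre on the side away from the lip, 185 mm above the bench; fixed in place. The hinge line is parallel to y. Pressing anywhere nearer the lip than this tips the bowl.
- bowl (a joint): Tip angle of the bowl in rad: 0 level (resting stop), growing as the lip goes down, hard stop at 0.72. A spring returns it to level (0.50 N m at level, 0.68 N m at the stop, little damping), so it swings back if let go. Pressing it over with the card's middle takes about 4 N at first and up to 10 N near the stop.
- card: Yellow plastic card 120 (x) by 210 (y) by 4 mm, about 160 g, flat on the bench, with a black upright grip rib on its middle, 60 mm long (x), 14 mm thick (y), top 46 mm above the card's underside. Origin at the centre of the underside, z up. Either x end may face the lip. With its middle on the mouth's centre and x along the bowl's x the card ends 45 mm short of the lip, leaving a 27 mm slot square to the ramp: right for sorting.
- big_ball_center (a point): Centre of the big orange ball, 44 mm diameter, about 95 g, smooth and slippery, in the bowl; it must stay there.
- ball1_center (a point): Centre of a small white ball of smooth slippery plastic, 20 mm diameter, 10 g, in the bowl at the start.
- ball2_center (a point): Centre of a small white ball of smooth slippery plastic, 20 mm diameter, 10 g, in the bowl at the start.
- ball3_center (a point): Centre of a small white ball of smooth slippery plastic, 20 mm diameter, 10 g, in the bowl at the start.
- ball4_center (a point): Centre of a small white ball of smooth slippery plastic, 20 mm diameter, 10 g, in the bowl at the start.
- notebook: Bystander: red notebook 148 by 105 by 16 mm lying on the bench. Origin at the centre of its underside.
- reagent: Bystander: bottle with blue cap, 64 mm diameter, 150 mm tall. Origin at the centre of its underside.
- tip_box: Bystander: blue box with clear lid, 85 by 122 by 68 mm. Origin at the centre of its underside.
Not all that is in view belongs to the job. Several things have the shape of the card; the one meant has the colours described above. Of the things shaped like the part that bears big_ball_center, the orange one is meant.

How it is judged (in metres and radians):
On the way, in this order (a step that is already met when the one before it is completed fails the run):
1. the card lies on the mouth of the level bowl, square to it, ending about 34 to 56 mm short of the lip (x of card in the frame of bowl_mouth between -0.011 and 0.011 m and y of card in the frame of bowl_mouth between -0.012 and 0.012 m and z of card in the frame of bowl_mouth between -0.006 and 0.008 m and angle between the x axis of card and the x axis of bowl_mouth, either way round below 0.2 rad and contact force between card and bowl above 0.5 N and value of joint bowl below 0.15 rad), for 0.1 s.
2. the bowl is being tipped (past 0.25 rad) by the card, which still blocks the mouth the same way (x of card in the frame of bowl_mouth between -0.011 and 0.011 m and y of card in the frame of bowl_mouth between -0.012 and 0.012 m and z of card in the frame of bowl_mouth between -0.006 and 0.008 m and angle between the x axis of card and the x axis of bowl_mouth, either way round below 0.2 rad and contact force between card and bowl above 0.5 N and value of joint bowl above 0.25 rad), for 0.05 s.
3. the four small balls are in the tray, the big ball is behind the card in the bowl (x of ball1_center in the frame of stand between -0.25 and -0.08 m and y of ball1_center in the frame of stand between -0.11 and 0.11 m and height (world z) of each of ball1_center, ball2_center, ball3_center, ball4_center below 0.04 m and x of ball2_center in the frame of stand between -0.25 and -0.08 m and y of ball2_center in the frame of stand between -0.11 and 0.11 m and x of ball3_center in the frame of stand between -0.25 and -0.08 m and y of ball3_center in the frame of stand between -0.11 and 0.11 m and x of ball4_center in the frame of stand between -0.25 and -0.08 m and y of ball4_center in the frame of stand between -0.11 and 0.11 m and distance between big_ball_center and bowl_mouth below 0.1 m), for 0.2 s.
At the end, for the whole second after the job is handed in: All four small balls lie in the blue tray, the big ball rests in the bowl, the bowl is level again (within 0.05 rad), the card lies flat on the bench (rib up, not on or against the stand), released and at rest, and the bystanders are within 15 mm of where they were (x of ball1_center in the frame of stand between -0.25 and -0.08 m and y of ball1_center in the frame of stand between -0.11 and 0.11 m and height (world z) of each of ball1_center, ball2_center, ball3_center, ball4_center below 0.04 m and x of ball2_center in the frame of stand between -0.25 and -0.08 m and y of ball2_center in the frame of stand between -0.11 and 0.11 m and x of ball3_center in the frame of stand between -0.25 and -0.08 m and y of ball3_center in the frame of stand between -0.11 and 0.11 m and x of ball4_center in the frame of stand between -0.25 and -0.08 m and y of ball4_center in the frame of stand between -0.11 and 0.11 m and distance between big_ball_center and bowl_mouth below 0.095 m and z of big_ball_center in the frame of bowl_mouth below 0.004 m and value of joint bowl below 0.05 rad and height (world z) of card below 0.006 m and angle between card's own z axis and vertical below 0.08 rad and linear speed of card below 0.02 m/s and linear speed of big_ball below 0.05 m/s and contact force between card and stand below 0.05 N and distance of each of notebook, reagent, tip_box from where it was at the start of the episode below 0.015 m); the robot touches nothing.
It fails at once if the big ball leaves the bowl (distance between big_ball_center and bowl_mouth above 0.14 m).
It fails at once if a small ball falls beside the tray ((height (world z) of ball1_center below 0.013 m and not ((x of ball1_center in the frame of stand between -0.25 and -0.08 m and y of ball1_center in the frame of stand between -0.11 and 0.11 m and height (world z) of ball1_center below 0.04 m))) or (height (world z) of ball2_center below 0.013 m and not ((x of ball2_center in the frame of stand between -0.25 and -0.08 m and y of ball2_center in the frame of stand between -0.11 and 0.11 m and height (world z) of ball2_center below 0.04 m))) or (height (world z) of ball3_center below 0.013 m and not ((x of ball3_center in the frame of stand between -0.25 and -0.08 m and y of ball3_center in the frame of stand between -0.11 and 0.11 m and height (world z) of ball3_center below 0.04 m))) or (height (world z) of ball4_center below 0.013 m and not ((x of ball4_center in the frame of stand between -0.25 and -0.08 m and y of ball4_center in the frame of stand between -0.11 and 0.11 m and height (world z) of ball4_center below 0.04 m)))).
It fails at once if the card is pressed on the bowl with more than 30 N (contact force between card and bowl above 30 N).
It fails at once if a bystander is pushed more than 15 mm (distance of any of notebook, reagent, tip_box from where it was at the start of the episode above 0.015 m).
It also fails if it takes over 69 s, if anything falls off the work surface, if the arm or the gripper's body presses on something with over 40 N, if the wrist force passes 120 N, or if a joint passes its speed limit or range.

## Working session

There is one attempt and no reset: what is moved stays moved. The work goes in short steps, Python scripts to look and compute and a tool call to move; the robot and the scene stay as the last step left them, time stands still between calls to the robot, and variables do not carry over. Pictures are saved under pics/ and viewed, at most 10 in all, crops included, and the job is handed in when it is done.

Besides the shell and the picture viewer there is one more tool, called after ">>>" by a JSON object that holds its "op" and its "data", one argument or row to a line. arm_command: Moves the arm, as the interface text tells. Its arguments: {"type":"object","properties":{"targets":{"type":"array","items":{"type":"array","items":{"type":"number"}}}},"required":["targets"]}

```bash
mkdir -p pics
cat > h.py <<'E'
import numpy as np, cv2
from cell import env
def cam(n,save=None):
    c=env.read_camera(n)
    if save: cv2.imwrite('pics/'+save,c['frame'][:,:,::-1])
    return c
def f(c): return c['frame'].shape[0]/2/np.tan(np.radians(c['vertical_fov'])/2)
def px2w(c,u,v,z):
    M=np.array(c['world_from_camera']); d=M[:3,:3]@np.array([(u-c['cx'])/f(c),(v-c['cy'])/f(c),1]); o=M[:3,3]
    return o+d*(z-o[2])/d[2]
def w2px(c,p):
    M=np.linalg.inv(np.array(c['world_from_camera'])); q=M[:3,:3]@np.array(p)+M[:3,3]
    return q[:2]/q[2]*f(c)+[c['cx'],c['cy']]
E
python3 - <<'E'
from h import *
for n in('top','side'):
    c=cam(n,n+'0.png'); print(n,c['vertical_fov'],c['cx'],c['cy'],np.round(c['world_from_camera'],3).tolist())
print(env.state())
E
```

```text
top 51.442373789601774 323.1912880838803 243.58131864893156 [[0.051, -0.975, 0.216, 337.13], [-0.999, -0.051, 0.006, -21.323], [0.005, -0.216, -0.976, 1116.422], [0.0, 0.0, 0.0, 1.0]]
side 44.56692349185757 320.483915912792 232.12612937529158 [[-0.954, -0.136, 0.266, 187.608], [-0.298, 0.494, -0.817, 1064.065], [-0.021, -0.859, -0.512, 798.03], [0.0, 0.0, 0.0, 1.0]]
{'t': 0.1, 'joints': array([-1.42261035e+00,  4.91475807e-01,  1.55937010e+00,  7.65675482e-06,
        1.09167204e+00, -1.05619020e-01]), 'qvel': array([-1.16509493e-03, -6.63494573e-04,  7.95706057e-05, -1.09801596e-03,
        5.84733315e-05, -1.37851812e-03]), 'tau': array([ 2.75629260e-03, -6.13626480e+01, -2.58603859e+01,  6.94394507e-02,
        4.70408262e-02, -5.53599909e-05]), 'eef_pos': array([ 156.91338827, -604.77712167,  214.14110168]), 'tcp_rot': array([-3.14067324e+00, -1.04299834e-04,  2.53801415e-01]), 'ft_force': array([-1.64031244,  0.31202756, -0.42436212]), 'moment': array([ 0.01770262, -0.05034839,  0.01408063]), 'grip_force': 0.0, 'opening': 1.005519624237212}
```

View pics/top0.png

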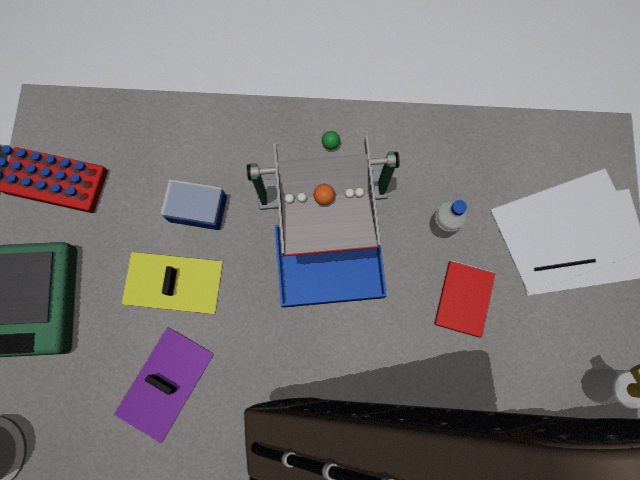

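View pics/side0.png

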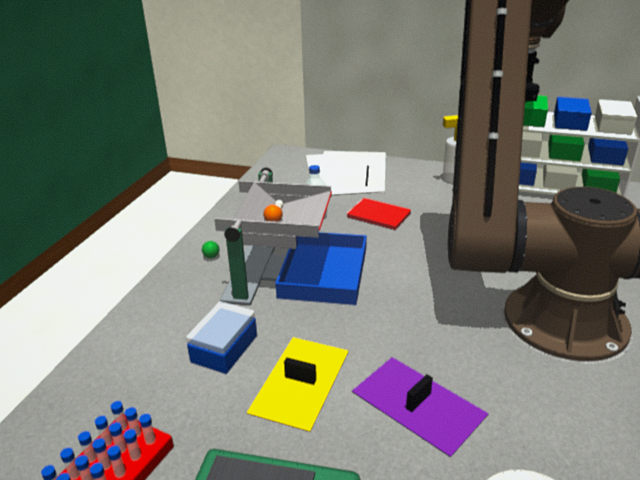

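The yellow card is at top px (172,283) with a black rib, and the purple decoy is at (164,384); yellow fits the description. The orange ball is in the bowl at (324,194), and the green one at (331,140) is a decoy on the bench. The red lip runs from (285,254) to (378,247).

```bash
cat > m.py <<'E'
from h import *
def card(c,z=4):
    h=cv2.cvtColor(c['frame'],cv2.COLOR_RGB2HSV); m=cv2.inRange(h,(24,120,80),(36,255,255))
    m=cv2.morphologyEx(m,cv2.MORPH_CLOSE,np.ones((15,15)))
    k=max(cv2.findContours(m,0,2)[0],key=cv2.contourArea)
    w=np.array([px2w(c,*p[0],z)[:2] for p in k],np.float32)
    return cv2.minAreaRect(w)
def lip(c,box):
    a,b,d,e=box; F=c['frame'].astype(int); m=np.zeros(F.shape[:2],bool)
    m[b:e,a:d]=((F[...,0]>120)&(F[...,1]<80)&(F[...,2]<80))[b:e,a:d]
    v,u=np.nonzero(m); return u,v
if __name__=='__main__':
    c=cam('top'); s=cam('side')
    print('card top',card(c),'side',card(s))
    u,v=lip(c,(270,235,395,265)); print('lip px',u.min(),v[u==u.min()],u.max(),v[u==u.max()],len(u))
    W=np.array([px2w(c,a,b,173)[:2] for a,b in zip(u,v)]); r=cv2.minAreaRect(W.astype(np.float32)); print('lip',r,cv2.boxPoints(r).round(1).tolist())
    u,v=lip(s,(300,175,335,240)); 
    if len(u):
        for i in(u.argmax(),v.argmin(),v.argmax()): print('side lip',u[i],v[i],px2w(s,u[i],v[i],173).round(1))
    a=cv2.resize(c['frame'][120:320,110:400],None,fx=2.7,fy=2.7,interpolation=3); cv2.imwrite('pics/crop1.png',a[:,:,::-1])
E
python3 m.py
```

```text
card top ((476.47412109375, 319.7095947265625), (209.1959991455078, 119.77665710449219), 87.0334701538086) side ((476.90850830078125, 319.722900390625), (211.90065002441406, 121.13369750976562), 86.85165405273438)
lip px 285 [254 255] 377 [246] 102
lip ((532.577392578125, -31.27031707763672), (2.312680244445801, 178.8514404296875), 8.205381393432617) [[518.7000122070312, 57.099998474121094], [544.2000122070312, -119.9000015258789], [546.5, -119.5999984741211], [521.0, 57.400001525878906]]
side lip 330 194 [ 542.6 -104.7  173. ]
side lip 330 194 [ 542.6 -104.7  173. ]
side lip 318 229 [521.1  56.4 173. ]
```

View pics/crop1.png

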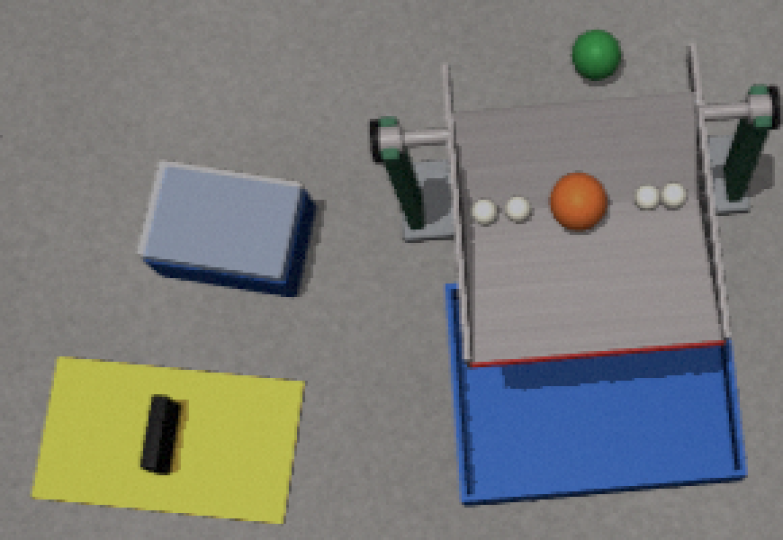

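The crop confirms it: yellow card with a black rib, centre (476.7, 319.7), yaw −3°. The top and side cameras agree. The bowl mouth comes out at about (636, −16) with yaw +8.2°. I'm setting out on a high arc to the card.

>>> {"op": "arm_command", "data": {
  "targets": [
    [40,-16,-25,5,1],
    [85,-33,-50,10,1],
    [130,-50,-75,14,1],
    [170,-66,-100,17.5,1],
    [200,-80,-105,17.5,1]
  ]
}}

```text
t: 0.7
eef_pos: [332.1, -476.5, 322.0]
tcp_rot: [3.139, -0.002, -0.054]
ft_force: [-0.0, -0.1, -0.5]
opening: 0.998
grip_force: 0.0
```

>>> {"op": "arm_command", "data": {
  "targets": [
    [33,-34,0,0,1],
    [66,-68,0,0,1],
    [99,-102,0,0,1],
    [132,-136,0,0,1],
    [161,-166,0,0,1]
  ]
}}

```text
t: 1.2
eef_pos: [501.2, -318.0, 319.6]
tcp_rot: [-3.142, -0.0, -0.051]
ft_force: [-0.4, -0.2, -0.3]
opening: 1.0
grip_force: 0.0
```

>>> {"op": "arm_command", "data": {
  "targets": [
    [18,-45,0,0,1],
    [36,-90,0,0,1],
    [53,-135,0,0,1],
    [70,-180,0,0,1],
    [88,-225,0,0,1]
  ]
}}

```text
t: 1.7
eef_pos: [599.7, -97.7, 319.6]
tcp_rot: [3.141, 0.0, -0.052]
ft_force: [0.2, -0.9, 0.4]
opening: 0.996
grip_force: 0.0
```

>>> {"op": "arm_command", "data": {
  "targets": [
    [-4,-48,0,0,1],
    [-9,-96,0,0,1],
    [-13,-144,0,0,1],
    [-18,-192,0,0,1],
    [-22,-239,0,0,1]
  ]
}}

```text
t: 2.2
eef_pos: [589.2, 142.1, 319.6]
tcp_rot: [3.141, 0.0, -0.052]
ft_force: [0.6, -0.9, -0.8]
opening: 1.001
grip_force: 0.0
```

>>> {"op": "arm_command", "data": {
  "targets": [
    [-26,-37,20,0,1],
    [-52,-74,40,0,1],
    [-78,-111,80,0,1],
    [-104,-148,110,0,1],
    [-122,-174,140,0,1]
  ]
}}

```text
t: 2.7
eef_pos: [478.9, 316.5, 184.2]
tcp_rot: [-3.141, -0.001, -0.051]
ft_force: [1.1, -0.1, 0.0]
opening: 1.0
grip_force: 0.0
```

>>> {"op": "arm_command", "data": {
  "targets": [
    [0,0,40,0,1],
    [0,0,85,0,1],
    [0,0,125,0,0.6],
    [0,0,155,0,0.5],
    [0,0,168,0,0.5]
  ]
}}

```text
t: 3.2
eef_pos: [478.9, 314.5, 14.2]
tcp_rot: [3.14, 0.003, -0.052]
ft_force: [-0.4, -0.6, -0.1]
opening: 0.8
grip_force: 0.0
```

>>> {"op": "arm_command", "data": {
  "targets": [
    [0,0,0,0,0.5],
    [0,0,0,0,0.5]
  ]
}}

```text
t: 3.4
eef_pos: [480.6, 315.3, 17.9]
tcp_rot: [-3.141, -0.001, -0.052]
ft_force: [0.8, 0.4, 0.9]
opening: 0.634
grip_force: 0.0
```

Run:
```python
from h import *
s=cam('side','s2.png'); p=w2px(s,[477,320,20]).astype(int);print(p)
t=cam('top'); q=w2px(t,[477,320,20]).astype(int);print(q)
g=lambda c,p:cv2.resize(c['frame'][max(0,p[1]-60):p[1]+60,p[0]-65:p[0]+65],(390,360))
cv2.imwrite('pics/c2.png',np.hstack([g(s,p),g(t,q)])[:,:,::-1])
```

```text
[299 373]
[170 280]
```

View pics/c2.png

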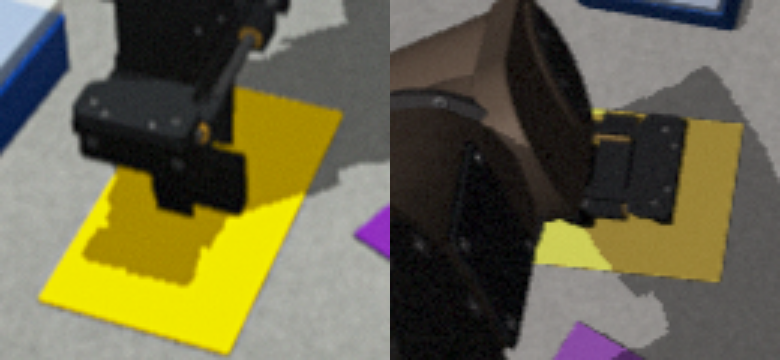

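The fingers straddle the rib, whose centre is at about side px (299,373). The tool sits about 5 mm off and 7 mm high, so I'll correct that and grip.

>>> {"op": "arm_command", "data": {
  "targets": [
    [-4,-4.5,7,0,0.5],
    [-4,-4.5,7,0,0.5],
    [-4,-4.5,7,0,0.5]
  ]
}}

```text
t: 3.8
eef_pos: [476.1, 320.0, 10.1]
tcp_rot: [3.142, -0.0, -0.051]
ft_force: [0.0, -0.4, 0.0]
opening: 0.503
grip_force: 0.0
```

>>> {"op": "arm_command", "data": {
  "targets": [
    [0,0,0,0,0],
    [0,0,0,0,0],
    [0,0,0,0,0],
    [0,0,0,0,0],
    [0,0,0,0,0]
  ]
}}

```text
t: 4.3
eef_pos: [476.3, 319.7, 9.9]
tcp_rot: [-3.142, -0.0, -0.052]
ft_force: [-0.7, 0.5, 0.3]
opening: 0.147
grip_force: 30.0
```

>>> {"op": "arm_command", "data": {
  "targets": [
    [0,0,0,0,0],
    [0,0,0,0,0],
    [0,0,0,0,0]
  ]
}}

```text
t: 4.6
eef_pos: [476.3, 319.7, 9.9]
tcp_rot: [3.142, -0.0, -0.052]
ft_force: [-0.1, 0.3, 0.3]
opening: 0.143
grip_force: 30.0
```

>>> {"op": "arm_command", "data": {
  "targets": [
    [0,0,-10,0,0],
    [0,0,-35,0,0],
    [0,0,-65,0,0],
    [0,0,-95,0,0],
    [0,0,-125,0,0]
  ]
}}

```text
t: 5.1
eef_pos: [475.9, 319.6, 136.6]
tcp_rot: [3.141, 0.0, -0.052]
ft_force: [0.1, 0.1, -1.1]
opening: 0.148
grip_force: 30.0
```

>>> {"op": "arm_command", "data": {
  "targets": [
    [0,0,-30,0,0],
    [0,0,-60,0,0],
    [0,0,-90,0,0],
    [0,0,-120,0,0],
    [0,0,-140,0,0]
  ]
}}

```text
t: 5.6
eef_pos: [476.1, 319.7, 277.7]
tcp_rot: [-3.141, -0.002, -0.052]
ft_force: [0.3, -0.3, -1.3]
opening: 0.146
grip_force: 30.0
```

>>> {"op": "arm_command", "data": {
  "targets": [
    [17,30,0,-3,0],
    [35,65,0,-6,0],
    [53,100,0,-9,0],
    [71,135,0,-11.2,0],
    [88,165,0,-11.2,0]
  ]
}}

```text
t: 6.1
eef_pos: [555.6, 148.6, 275.5]
tcp_rot: [3.141, 0.0, 0.145]
ft_force: [1.0, 0.7, -2.1]
opening: 0.144
grip_force: 30.0
```

>>> {"op": "arm_command", "data": {
  "targets": [
    [11,35,0,0,0],
    [23,70,0,0,0],
    [35,108,0,0,0],
    [47,145,0,0,0],
    [56,175,0,0,0]
  ]
}}

```text
t: 6.6
eef_pos: [636.3, -16.7, 275.3]
tcp_rot: [3.141, 0.0, 0.143]
ft_force: [0.1, 1.3, -1.3]
opening: 0.147
grip_force: 30.0
```

>>> {"op": "arm_command", "data": {
  "targets": [
    [0,0,10,0,0],
    [0,0,20,0,0],
    [0,0,20,0,0]
  ]
}}

```text
t: 6.9
eef_pos: [634.9, -13.8, 253.4]
tcp_rot: [-3.141, 0.003, 0.144]
ft_force: [0.5, 0.3, -1.9]
opening: 0.145
grip_force: 30.0
```

Run:
```python
from h import *
st=env.state();e=st['eef_pos'];print(e,st['tcp_rot'],st['ft_force'])
s=cam('side'); t=cam('top'); L=[]
yw=.1432; R=np.array([[np.cos(yw),-np.sin(yw),0],[np.sin(yw),np.cos(yw),0],[0,0,1]]); o=np.array([636.4,-16.3,185])
for c in(s,t):
    a=c['frame'].copy(); sc=2; u0,v0=w2px(c,o); x0,y0=int(u0-100),int(v0-110)
    a=cv2.resize(a[y0:y0+220,x0:x0+200],None,fx=2,fy=2)
    def poly(P,col):
        q=np.array([(w2px(c,p)-[x0,y0])*2 for p in P]).astype(np.int32); cv2.polylines(a,[q],True,col,1)
    poly([o+R@[x,y,0] for x,y in((-105,-95),(80,-95),(80,95),(-105,95))],(255,0,255))
    q=np.array([e[0],e[1],e[2]-9.9]); yc=st['tcp_rot'][2]; Rc=np.array([[np.cos(yc),-np.sin(yc),0],[np.sin(yc),np.cos(yc),0],[0,0,1]])
    poly([q+Rc@[x,y,0] for x,y in((-60,-105),(60,-105),(60,105),(-60,105))],(0,255,255))
    L.append(a[:440,:390])
cv2.imwrite('pics/c3.png',np.hstack(L)[:,:,::-1])
```

```text
[634.91151424 -13.81294394 253.35179942] [-3.14064645e+00  3.04618354e-03  1.44405755e-01] [ 0.53124821  0.32574963 -1.94714573]
```

View pics/c3.png

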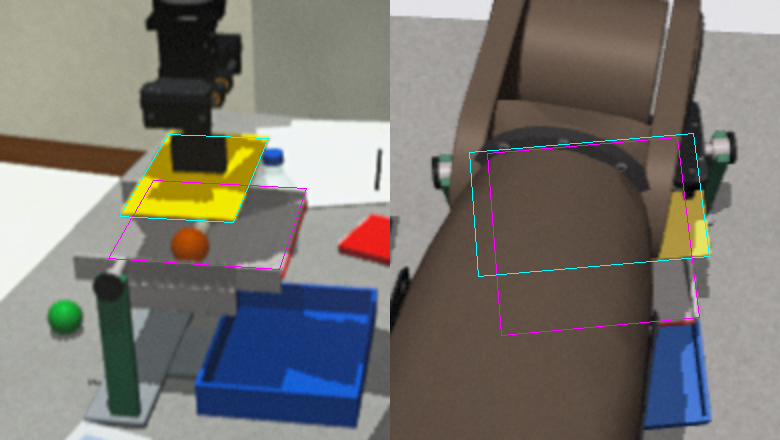

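The cyan outline is the predicted card and lies on the seen card. The magenta outline is the predicted rim and ends on the red lip at about (307,190)–(282,272), so both poses hold. Lowering now.

>>> {"op": "arm_command", "data": {
  "targets": [
    [0.5,2.5,15,0,0],
    [0.5,2.5,30,0,0],
    [0.5,2.5,42,0,0],
    [0.5,2.5,48,0,0],
    [0.5,2.5,48,0,0]
  ]
}}

```text
t: 7.5
eef_pos: [636.7, -16.7, 206.5]
tcp_rot: [-3.141, 0.001, 0.144]
ft_force: [0.1, 0.2, -2.1]
opening: 0.148
grip_force: 30.0
```

>>> {"op": "arm_command", "data": {
  "targets": [
    [0,0,0,0,0],
    [0,0,0,0,0]
  ]
}}

```text
t: 7.7
eef_pos: [637.2, -17.1, 207.6]
tcp_rot: [3.141, -0.001, 0.144]
ft_force: [0.6, -0.2, -1.4]
opening: 0.146
grip_force: 30.0
```

>>> {"op": "arm_command", "data": {
  "targets": [
    [-0.5,-0.5,3,0,0],
    [-1,-1,6,0,0],
    [-1,-1,9,0,0],
    [-1,-1,11,0,0],
    [-1,-1,11,0,0]
  ]
}}

```text
t: 8.2
eef_pos: [635.7, -16.3, 195.5]
tcp_rot: [-3.142, 0.001, 0.144]
ft_force: [0.8, 0.3, -1.6]
opening: 0.148
grip_force: 30.0
```

>>> {"op": "arm_command", "data": {
  "targets": [
    [0,0,1,0,0],
    [0,0,2,0,0],
    [0,0,2,0,0]
  ]
}}

```text
t: 8.5
eef_pos: [635.9, -16.3, 194.8]
tcp_rot: [3.141, -0.001, 0.144]
ft_force: [-2.4, 0.3, 5.3]
opening: 0.148
grip_force: 30.0
```

>>> {"op": "arm_command", "data": {
  "targets": [
    [0,0,0,0,0],
    [-0.8,0,2,0,0],
    [-1.4,0,3.5,0,0],
    [-2,0,5,0,0],
    [-2.5,0,6.5,0,0]
  ]
}}

```text
t: 9.0
eef_pos: [633.9, -16.7, 188.9]
tcp_rot: [3.141, -0.003, 0.144]
ft_force: [-3.8, 0.8, 9.8]
opening: 0.146
grip_force: 30.0
```

>>> {"op": "arm_command", "data": {
  "targets": [
    [-0.7,0,2.8,0,0],
    [-1.3,0,5.6,0,0],
    [-2,0,8.4,0,0],
    [-2.6,0,11.2,0,0],
    [-3.1,0,14,0,0]
  ]
}}

```text
t: 9.5
eef_pos: [630.8, -17.1, 174.9]
tcp_rot: [3.141, -0.002, 0.144]
ft_force: [-3.7, 0.9, 10.3]
opening: 0.149
grip_force: 30.0
```

```bash
cat > look.py <<'E'
from h import *
import sys
st=env.state(); print(st['t'],st['eef_pos'].round(1),st['ft_force'].round(1))
s=cam('side'); cv2.imwrite('pics/'+sys.argv[1],cv2.resize(s['frame'][130:330,180:420],None,fx=3,fy=3)[:,:,::-1])
E
python3 look.py c4.png
```

```text
9.5 [630.8 -17.1 174.9] [-3.7  0.9 10.3]
```

View pics/c4.png

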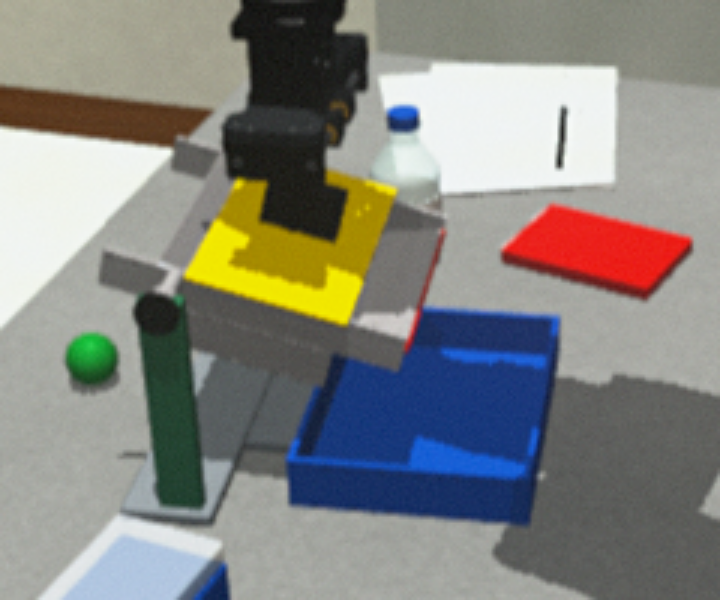

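The card lies flat on the tipped bowl with its edge at (350,325)–(397,188), well short of the red lip at (408,350)–(443,235), and it pivots in the grip as wanted. Continuing slowly.

>>> {"op": "arm_command", "data": {
  "targets": [
    [-0.2,0,2.8,0,0],
    [-0.4,0,5.6,0,0],
    [-0.4,0,8.4,0,0],
    [-0.4,0,11.2,0,0],
    [-0.3,0,14.2,0,0]
  ]
}}

```text
t: 10.05
eef_pos: [630.5, -17.1, 160.8]
tcp_rot: [3.141, -0.002, 0.144]
ft_force: [-5.6, 0.8, 14.1]
opening: 0.148
grip_force: 33.4
```

>>> {"op": "arm_command", "data": {
  "targets": [
    [0.2,0,1.5,0,0],
    [0.4,0,3,0,0],
    [0.5,0,4.5,0,0],
    [0.7,0,6,0,0],
    [0.9,0,7,0,0]
  ]
}}

```text
t: 10.55
eef_pos: [631.6, -16.9, 154.2]
tcp_rot: [3.141, -0.003, 0.144]
ft_force: [-6.2, 0.1, 13.6]
opening: 0.146
grip_force: 35.7
```

>>> {"op": "arm_command", "data": {
  "targets": [
    [0,0,0,0,0],
    [0,0,0,0,0],
    [0,0,0,0,0],
    [0,0,0,0,0],
    [0,0,0,0,0]
  ]
}}

```text
t: 11.05
eef_pos: [631.6, -17.0, 154.1]
tcp_rot: [3.141, -0.003, 0.144]
ft_force: [-4.6, 1.2, 12.3]
opening: 0.146
grip_force: 35.7
```

```bash
python3 look.py c5.png
```

```text
11.05 [631.6 -17.  154.1] [-4.6  1.2 12.3]
```

View pics/c5.png

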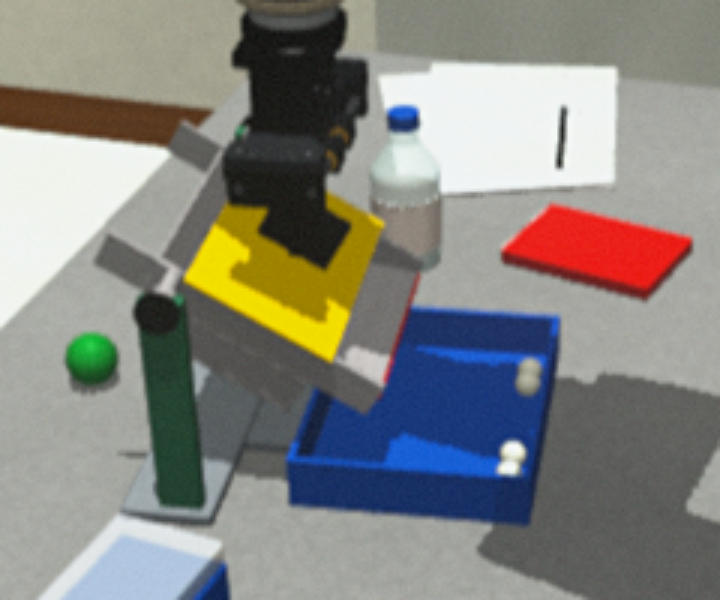

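All four white balls are in the tray, as pairs at (528,375) and (510,460). Easing back along the same arc.

>>> {"op": "arm_command", "data": {
  "targets": [
    [-0.5,0,-2.5,0,0],
    [-0.8,0,-5,0,0],
    [-1,0,-7.5,0,0],
    [-1.1,0,-10,0,0],
    [-1.1,0,-12.5,0,0]
  ]
}}

```text
t: 11.6
eef_pos: [629.6, -17.2, 164.6]
tcp_rot: [-3.141, 0.001, 0.144]
ft_force: [-2.9, -0.4, -0.7]
opening: 0.146
grip_force: 35.6
```

>>> {"op": "arm_command", "data": {
  "targets": [
    [0,0,-2.5,0,0],
    [0.2,0,-5,0,0],
    [0.4,0,-7.5,0,0],
    [0.7,0,-10,0,0],
    [1,0,-12.5,0,0]
  ]
}}

```text
t: 12.1
eef_pos: [630.8, -17.0, 177.5]
tcp_rot: [3.141, -0.0, 0.144]
ft_force: [-2.2, -0.0, -0.6]
opening: 0.145
grip_force: 35.6
```

>>> {"op": "arm_command", "data": {
  "targets": [
    [0.6,0,-2.5,0,0],
    [1.2,0,-5,0,0],
    [2,0,-7.5,0,0],
    [3,0,-10,0,0],
    [4,0,-12.5,0,0]
  ]
}}

```text
t: 12.6
eef_pos: [634.9, -16.4, 190.0]
tcp_rot: [3.141, -0.0, 0.144]
ft_force: [-2.8, -1.2, -0.3]
opening: 0.144
grip_force: 35.6
```

```bash
python3 look.py c6.png
```

```text
12.6 [634.9 -16.4 190. ] [-2.8 -1.2 -0.3]
```

View pics/c6.png

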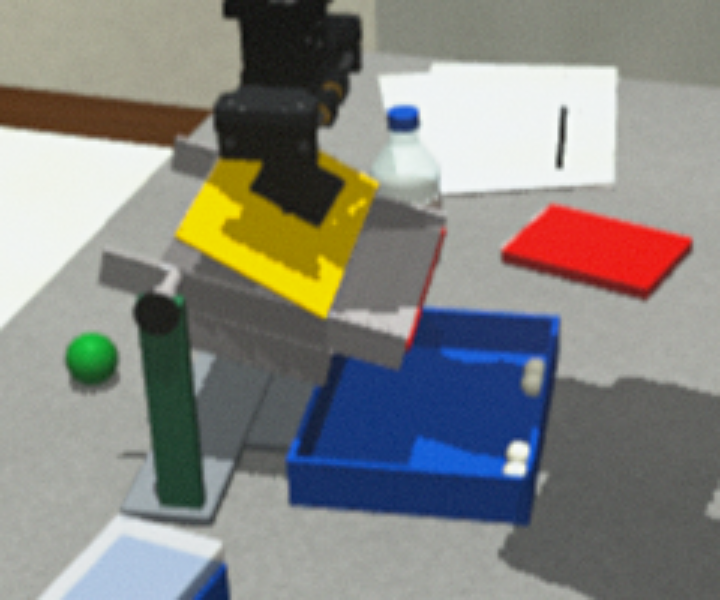

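The bowl has come back to about 0.3 rad while the card keeps its tilt in the grip, with its front edge at (327,317) still steadying the bowl. I'll keep lifting slowly until the bowl is at its stop.

>>> {"op": "arm_command", "data": {
  "targets": [
    [0,0,-2.5,0,0],
    [0,0,-5,0,0],
    [0,0,-7.5,0,0],
    [0,0,-10,0,0],
    [0,0,-12.5,0,0]
  ]
}}

```text
t: 13.15
eef_pos: [634.7, -16.5, 202.5]
tcp_rot: [3.142, -0.0, 0.144]
ft_force: [-1.3, -0.9, 0.8]
opening: 0.148
grip_force: 35.6
```

>>> {"op": "arm_command", "data": {
  "targets": [
    [0,0,-2.5,0,0],
    [0,0,-5,0,0],
    [0,0,-7.5,0,0],
    [0,0,-10,0,0],
    [0,0,-12.5,0,0]
  ]
}}

```text
t: 13.65
eef_pos: [634.8, -16.4, 214.9]
tcp_rot: [3.142, -0.0, 0.144]
ft_force: [-1.0, 0.7, -0.4]
opening: 0.144
grip_force: 35.6
```

>>> {"op": "arm_command", "data": {
  "targets": [
    [0,0,-2.5,0,0],
    [0,0,-5,0,0],
    [0,0,-7.5,0,0],
    [0,0,-10,0,0],
    [0,0,-12.5,0,0]
  ]
}}

```text
t: 14.15
eef_pos: [634.8, -16.4, 227.4]
tcp_rot: [3.142, -0.0, 0.144]
ft_force: [-1.1, 0.6, -2.2]
opening: 0.149
grip_force: 35.6
```

>>> {"op": "arm_command", "data": {
  "targets": [
    [0,0,-10,0,0],
    [0,0,-25,0,0],
    [0,0,-45,0,0],
    [0,0,-60,0,0],
    [0,0,-70,0,0]
  ]
}}

```text
t: 14.65
eef_pos: [634.9, -16.4, 299.1]
tcp_rot: [3.141, -0.002, 0.144]
ft_force: [0.2, -0.6, -1.1]
opening: 0.15
grip_force: 35.6
```

```bash
python3 look.py c7.png
```

```text
14.65 [634.9 -16.4 299.1] [ 0.2 -0.6 -1.1]
```

View pics/c7.png

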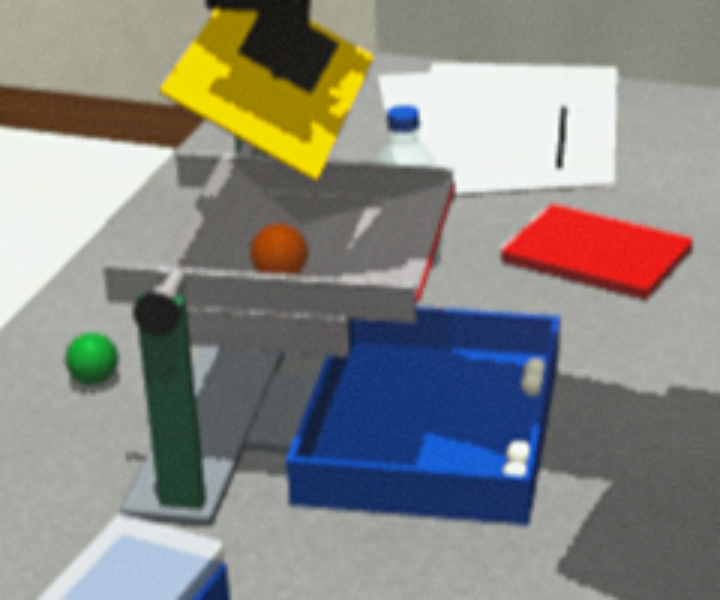

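The bowl is level with the orange ball inside at (278,250), and the four white balls are in the tray. Carrying the card back to its free spot.

>>> {"op": "arm_command", "data": {
  "targets": [
    [-11,-36,0,0,0],
    [-22,-72,0,0,0],
    [-33,-108,0,0,0],
    [-44,-144,0,0,0],
    [-55,-180,0,0,0]
  ]
}}

```text
t: 15.2
eef_pos: [553.6, 155.0, 296.9]
tcp_rot: [3.142, 0.0, 0.144]
ft_force: [0.2, 0.6, -1.9]
opening: 0.144
grip_force: 35.6
```

>>> {"op": "arm_command", "data": {
  "targets": [
    [-11,-36,0,3,0],
    [-22,-72,0,6,0],
    [-33,-108,0,9,0],
    [-44,-144,0,11,0],
    [-54,-175,0,11,0]
  ]
}}

```text
t: 15.7
eef_pos: [474.9, 320.8, 297.0]
tcp_rot: [3.141, 0.0, -0.049]
ft_force: [0.4, -0.3, -1.1]
opening: 0.148
grip_force: 35.6
```

>>> {"op": "arm_command", "data": {
  "targets": [
    [0,0,40,0,0],
    [0,0,85,0,0],
    [0,0,130,0,0],
    [0,0,175,0,0],
    [0,0,210,0,0]
  ]
}}

```text
t: 16.2
eef_pos: [475.1, 318.9, 84.6]
tcp_rot: [3.141, 0.002, -0.048]
ft_force: [0.1, -0.1, -1.7]
opening: 0.143
grip_force: 35.6
```

>>> {"op": "arm_command", "data": {
  "targets": [
    [0,0,0,0,0],
    [0,0,0,0,0]
  ]
}}

```text
t: 16.4
eef_pos: [476.2, 319.4, 87.6]
tcp_rot: [3.141, 0.0, -0.048]
ft_force: [0.2, -0.5, -1.6]
opening: 0.146
grip_force: 35.6
```

>>> {"op": "arm_command", "data": {
  "targets": [
    [0,0,12,0,0],
    [0,0,24,0,0],
    [0,0,35,0,0],
    [0,0,40,0,0],
    [0,0,44,0,0]
  ]
}}

```text
t: 16.9
eef_pos: [475.9, 319.2, 42.6]
tcp_rot: [3.141, 0.0, -0.048]
ft_force: [0.3, 0.6, -2.2]
opening: 0.144
grip_force: 35.6
```

>>> {"op": "arm_command", "data": {
  "targets": [
    [0,0,4,0,0],
    [0,0,8,0,0],
    [0,0,12,0,0],
    [0,0,16,0,0],
    [0,0,20,0,0]
  ]
}}

```text
t: 17.4
eef_pos: [479.3, 319.7, 25.3]
tcp_rot: [-3.139, -0.007, -0.048]
ft_force: [9.5, -4.3, 16.8]
opening: 0.149
grip_force: 34.7
```

>>> {"op": "arm_command", "data": {
  "targets": [
    [0,0,3,0,0],
    [0,0,6,0,0],
    [0,0,9,0,0],
    [0,0,12,0,0],
    [0,0,12,0,0]
  ]
}}

```text
t: 17.9
eef_pos: [478.7, 320.2, 12.7]
tcp_rot: [-3.139, -0.006, -0.048]
ft_force: [5.4, 1.8, 9.4]
opening: 0.145
grip_force: 32.4
```

Nearly flat. Pressing the last few millimetres, then opening and lifting away.

>>> {"op": "arm_command", "data": {
  "targets": [
    [0,0,1.5,0,0],
    [0,0,2.5,0,0],
    [0,0,2.5,0,0]
  ]
}}

```text
t: 18.2
eef_pos: [478.6, 320.2, 10.3]
tcp_rot: [-3.139, -0.006, -0.048]
ft_force: [7.4, 1.6, 10.0]
opening: 0.145
grip_force: 32.3
```

>>> {"op": "arm_command", "data": {
  "targets": [
    [0,0,0,0,0.4],
    [0,0,0,0,0.5],
    [0,0,0,0,0.5],
    [0,0,0,0,0.5],
    [0,0,0,0,0.5]
  ]
}}

```text
t: 18.7
eef_pos: [475.9, 319.2, 8.5]
tcp_rot: [3.141, 0.0, -0.048]
ft_force: [0.4, 0.3, -0.5]
opening: 0.481
grip_force: 0.0
```

>>> {"op": "arm_command", "data": {
  "targets": [
    [0,0,-10,0,0.5],
    [0,0,-40,0,0.5],
    [0,0,-80,0,0.5],
    [0,0,-120,0,0.5],
    [0,0,-160,0,0.5]
  ]
}}

```text
t: 19.2
eef_pos: [475.7, 319.1, 171.0]
tcp_rot: [-3.142, -0.0, -0.048]
ft_force: [0.8, 0.5, -0.9]
opening: 0.502
grip_force: 0.0
```

>>> {"op": "arm_command", "data": {
  "targets": [
    [0,0,-40,0,0.5],
    [0,0,-80,0,0.5],
    [0,0,-120,0,0.5],
    [0,0,-120,0,0.5],
    [0,0,-120,0,0.5]
  ]
}}

```text
t: 19.7
eef_pos: [475.7, 319.2, 289.6]
tcp_rot: [-3.141, -0.001, -0.048]
ft_force: [0.3, 0.5, -0.7]
opening: 0.499
grip_force: 0.0
```

Run:
```python
from h import *; from m import card
print(env.state()['eef_pos'],env.state()['t']); s=cam('side','c8.png'); print(card(s))
```

```text
[475.72149919 319.16323013 289.61592598] 19.7
((490.45599365234375, 317.58587646484375), (213.22909545898438, 121.0858154296875), 87.358154296875)
```

View pics/c8.png

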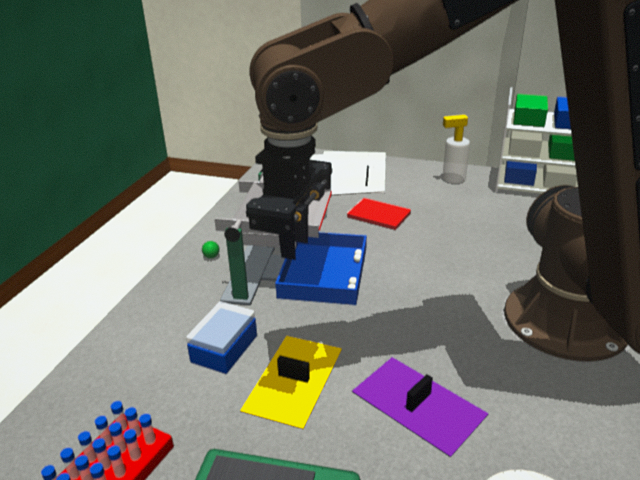

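The card lies flat at (292,382), measuring 213×121 mm at bench height. It is clear of the stand and the blue box, the balls are in the tray, and the gripper touches nothing. Handing in.

```bash
python3 -c "
from cell import env
print(env.job_done())"
```

```text
the job is handed in; nothing more can be done
None
```

The job is handed in (no verdict was returned): all four white balls are in the tray, the orange ball is in the level bowl, and the yellow card is flat on the bench, with the bystanders showing no visible shift.

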